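Push the slumped tape reels back in their stands

ROBOT

A 7-joint arm with a two-finger parallel gripper is mounted at the origin on the work surface. World frame = base frame: x ahead of the robot, y to its left, z up, the work surface at z = 0. Lengths are in m, angles in rad, forces in N, time in s.
With the tool pointing down it reaches from about 0.425 to 1.025 m from the base axis. Payload 9.4 kg.
Tool frame: the origin (TCP) lies between the finger pads; the fingertips stand 17 mm ahead of it and the grasp point (between the pads) lies 2 mm behind it (tip_extent is the distance from the TCP to the fingertips, in m); z points along the fingers, x is the direction in which the jaws open and shut, and the axes are right-handed (so a half turn about z gives the same grasp; the last joint's range is limited). The gripper opens to 93 mm and grips with 3 to 60 N. Pads are 15 mm wide; open, the fingers measure 128 mm over their backs; the gripper's body (75 mm by 188 mm) begins 65 mm behind the grasp point.
Start: joints at [-1.407, 0.599, -0.003, 1.599, 0.002, 0.943, -0.08], TCP at [0.173, 0.704, 0.236] pointing down, gripper open.
Joint ranges: [-2.57, 2.57], [-0.35, 1.97], [-1.29, 1.29], [0.11, 2.56], [-1.05, 4.19], [0.11, 1.86], [-2.63, 2.63]. Speed limits (rad/s): [2.22, 2.22, 3.01, 3.01, 3.14, 3.14, 3.14].

INTERFACE

Orientations are given as a unit quaternion [x, y, z, w].
In Python, from rig import observe, grab_frame, calibration, close_job, tip_extent gives the robot as it stands.
- The arm moves only by the tool servo_tool, never from a script. Its argument "deltas" is one flat list of numbers, 5 for each row, row after row: the shift along the world's x, y, z in cm, then the turn about the world's z in rad, then the opening, from 0 (shut) to 1 (fully open). In form: [dx, dy, dz, roll, jaw, dx, dy, dz, roll, jaw, ...]. A call has 1 to 20 rows; each row shifts and turns the pose as measured when the row begins; what a row does not reach is not made up. A row lasts 1/8 s, in which the tool goes at most 62.5 mm and 10.7 degrees, less where a joint would pass 70% of its speed; a pose out of reach is approached as far as the arm can. A call with a gripper value outside its range is refused whole. The fingers move at their own pace and stop on an object; the grip force is fixed at half the most. Time passes only in rows, so rows that do not move let the fingers close. It gives the time, the measured TCP pose, the force and the opening at its end, in the units of the state.
- observe(): the state, without advancing time (a new reading comes with each control period).
- grab_frame(name): name is "scene" or "top"; returns (picture, depth): 480x640x3 uint8, red, green, blue; 480x640 float32, m along the optical axis (not along the pixel's ray), 0 where there is no reading.
- calibration(name): a dict with "K" (3x3 intrinsics, pixels), "rvec" (rotation vector, rad) and "tvec" (3), from world to camera coordinates, as OpenCV has them. Camera axes: x right, y down, z forward; pixel columns grow to the right and rows downward; lengths in m; the calibration is good to about 2 mm. A picture is of the moment at which its call begins. calibration takes no time and is no camera call.
- close_job(): hands the job in, once; it reports no verdict.
The state is a dict: "time_s": time; "joints": joint angles; "qd": joint speeds; "effort": joint torques, N m; "ee_pos": TCP position; "tool_rot": TCP orientation; "contact_force": force on the tool from outside, world axes, zero at the start; "wrist_torque": the same for the moment, N m; "opening": finger opening in m.
Only numpy, scipy, OpenCV 4.12 (cv2) and the standard library are available. Lean on these libraries where they do the work, as an engineer would, in place of code of your own. Each camera call takes 0.05 s, during which the arm holds its last target.

TASK

Two cardboard tape reels have slumped forward in their stands on the machine deck, towards the robot. Gently push each one upright and over backwards so that it rests, still, leaning on its stand's wire backrest, in either order. Only push: do not lift a reel out of its stand, and leave the bottle, the tape roll and the screwdriver where they are.

Things in the scene. Friction and masses are not known exactly. Their poses are not given: they have to be found in the camera images.
- stand_a: Fixed stand holding the larger reel; left or right. Origin: centre of its underside on the deck; x points from open front to backrest (within 20 degrees of straight away from the robot), z up. Grey base 130 x 150 mm. The reel sits on two black rails 60 mm apart, tops 20 mm high. Two rear foot blocks: front faces at x = 18 mm, 28 mm high. Stands are 240 to 400 mm apart.
- stand_b: Fixed stand holding the smaller reel; shape, sizes, origin and axes as stand_a, turned on its own.
- stand_a_lip (a point): Middle of stand_a's front lip, an 8 mm steel bar along the stand's y, 124 mm long, 66 mm above the deck at x = -30 mm of the stand. The slumped reel's front face lies on it.
- stand_a_back (a point): Middle of the top bar of stand_a's backrest, 150 mm above the deck, about 48 mm behind the stand's origin: two 8 mm wires at y = +-36 mm rise to it from the foot blocks, leaning back 12 degrees.
- stand_b_lip (a point): Middle of stand_b's front lip, an 8 mm steel bar along the stand's y, 124 mm long, 66 mm above the deck at x = -30 mm of the stand. The slumped reel's front face lies on it.
- stand_b_back (a point): Middle of the top bar of stand_b's backrest, 150 mm above the deck, about 48 mm behind the stand's origin: two 8 mm wires at y = +-36 mm rise to it from the foot blocks, leaning back 12 degrees.
- reel_large: Larger cardboard tape reel: disc 180 mm across, 16 mm thick, 210 to 420 g, loose in stand_a, slumped 32 degrees to the robot. Origin: mid thickness, at its foot, 85 mm from the hub. x: disc axis, level and along the stand's x when upright. At the start the front edge of the rim's top is 168 mm above the deck, 89 mm in front of the stand's origin; upright, the top is at 195 mm.
- reel_large_hub (a point): Centre of the larger reel, 105 mm above the deck when upright in its stand. Pushed on its face or upper rim towards the backrest, the reel pivots on its lower edge; upright, its front face is within 10 mm of the stand's x = 0. Past upright it falls back by itself and leans about 12 degrees on the wires.
- reel_small: Smaller cardboard tape reel: disc 150 mm across, 16 mm thick, 155 to 310 g, loose in stand_b, slumped 31 degrees to the robot. Origin: mid thickness, at its foot, 69 mm from the hub. x: disc axis, level and along the stand's x when upright. At the start the front edge of the rim's top is 142 mm above the deck, 72 mm in front of the stand's origin; upright, the top is at 164 mm.
- reel_small_hub (a point): Centre of the smaller reel, 89 mm above the deck when upright in its stand. Pushed on its face or upper rim towards the backrest, the reel pivots on its lower edge; upright, its front face is within 10 mm of the stand's x = 0. Past upright it falls back by itself and leans about 12 degrees on the wires.
- bottle: Bystander: amber bottle, 60 mm in diameter, 150 mm high, standing loose left of the stands. Origin: centre of its underside, z up.
- tape_roll: Bystander: white roll of splicing tape, 64 mm outside, 40 mm inside, 22 mm high, lying flat and loose between stands and robot. Origin: centre of its underside.
- screwdriver: Bystander: screwdriver, 180 mm long, 30 mm high, lying loose right of the stands. Origin: under its middle, x along it to the tip.
Mind the look-alikes: they are no part of the job. Leave any orange or turquoise look-alike of the reel_large alone. What is shaped like the reel_small but turquoise is not meant.

How it is judged:
At the end, for the whole second after the job is handed in: Each reel leans back 5 to 22 degrees on its own stand, turned at most 20 degrees from square to it (lean included), hub 10 mm in front to 50 mm behind the stand's origin, within 20 mm of its mid-plane, over 80 mm above the deck, slower than 20 mm/s (angle between reel_large's own x axis and vertical between 1.66 and 1.95 rad and angle between the x axis of reel_large and the x axis of stand_a, either way round below 0.35 rad and x of reel_large_hub in the frame of stand_a between -0.01 and 0.05 m and y of reel_large_hub in the frame of stand_a between -0.02 and 0.02 m and height (world z) of each of reel_large_hub, reel_small_hub above 0.08 m and linear speed of each of reel_large, reel_small below 0.02 m/s and angle between reel_small's own x axis and vertical between 1.66 and 1.95 rad and angle between the x axis of reel_small and the x axis of stand_b, either way round below 0.35 rad and x of reel_small_hub in the frame of stand_b between -0.01 and 0.05 m and y of reel_small_hub in the frame of stand_b between -0.02 and 0.02 m); the robot touches nothing.
It fails at once if a reel is lifted (hub more than 20 mm higher than when upright in its stand) (height (world z) of reel_large_hub above 0.125 m or height (world z) of reel_small_hub above 0.109 m).
It fails at once if a reel is knocked over roughly (turning faster than 5 rad/s) (angular speed of any of reel_large, reel_small above 5 rad/s).
It fails at once if a bystander is moved more than 25 mm or the bottle is tipped (distance of any of bottle, tape_roll, screwdriver from where it was at the start of the episode above 0.025 m or angle between bottle's own z axis and vertical above 0.3 rad).
It also fails if it takes over 54 s, if anything falls off the work surface, if the arm or the gripper's body presses on something with over 40 N, if the wrist force passes 120 N, or if a joint passes its speed limit or range.

## Working session

There is one attempt and no reset: what is moved stays moved. The work goes in short steps, Python scripts to look and compute and a tool call to move; the robot and the scene stay as the last step left them, time stands still between calls to the robot, and variables do not carry over. Pictures are saved under pics/ and viewed, and the job is handed in when it is done.

Besides the shell and the picture viewer there is one more tool, called after ">>>" as name(argument=value, ...) on one line, values as JSON. servo_tool: Moves the arm, as the interface text tells. Its arguments: {"type":"object","properties":{"deltas":{"type":"array","items":{"type":"number"}}},"required":["deltas"]}

```bash
ls; mkdir -p pics; python3 - <<'E'
from rig import *
import cv2,numpy as np
print(observe(), tip_extent)
for n in("scene","top"):
    p,d=grab_frame(n); cv2.imwrite(f"pics/{n}0.png",p[:,:,::-1]); np.save(f"pics/{n}0.npy",d); np.save(f"pics/{n}0c.npy",p)
    c=calibration(n);R=cv2.Rodrigues(np.array(c["rvec"]))[0];print(n,c["K"],"pos",-R.T@np.array(c["tvec"]).ravel(),R)
E
```

```text
pics
{'time_s': 0.0, 'joints': array([-1.40673401,  0.6000961 , -0.00256558,  1.60013354,  0.0018279 ,
        0.94290322, -0.07981263]), 'qd': array([-8.26547066e-05,  4.52325915e-04, -1.44115723e-04, -2.38558502e-04,
       -1.72408929e-05,  2.27007376e-04,  1.45867712e-03]), 'effort': array([-3.90003433e-04, -7.65070081e+01,  1.49732552e+00, -2.52354509e+01,
       -5.24379371e-02,  1.71287509e-02,  1.66909231e-04]), 'ee_pos': array([0.17276909, 0.70363252, 0.2347793 ]), 'tool_rot': array([ 7.86881150e-01,  6.17104095e-01, -5.55566849e-04,  5.31833635e-04]), 'contact_force': array([ 0.37493604, -0.31135907,  0.90632737]), 'wrist_torque': array([0.02585874, 0.02482527, 0.0116928 ]), 'opening': 0.09299821061781878} 0.017
scene [[614.50543572   0.         326.150899  ]
 [  0.         614.50543572 244.63085638]
 [  0.           0.           1.        ]] pos [ 1.67475435 -0.11458767  0.88220002] [[ 0.07915465  0.99686128  0.00145694]
 [ 0.55485968 -0.04284371 -0.83084003]
 [-0.82816984  0.06657325 -0.55650941]]
top [[620.88988813   0.         323.08530141]
 [  0.         620.88988813 244.02153195]
 [  0.           0.           1.        ]] pos [ 0.44133757 -0.01641145  1.51655468] [[-0.02909902 -0.99956773  0.00419505]
 [-0.99693869  0.02871727 -0.07272247]
 [ 0.07257056 -0.00629836 -0.99734339]]
```

View pics/scene0.png

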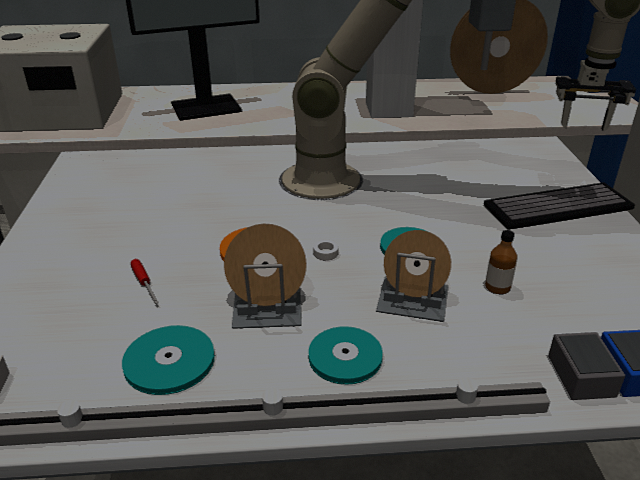

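View pics/top0.png

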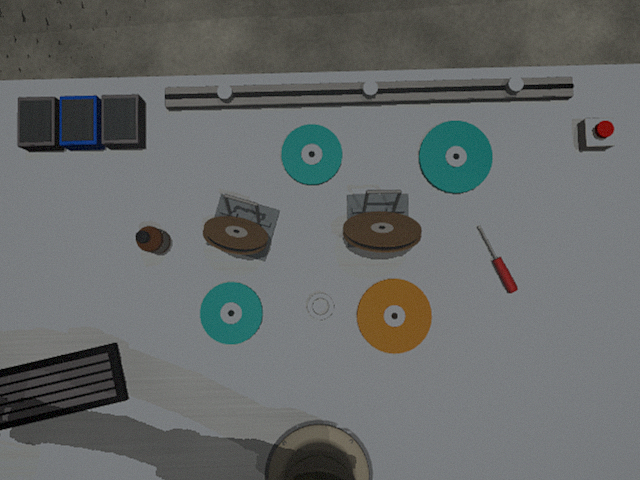

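The scene view shows the two brown reels in grey stands: the large one at scene (265,265) and top (382,229), the small one at scene (417,264) and top (236,232). The look-alikes lie flat: turquoise at top (312,154), (456,157) and (231,313), orange at top (394,316). Only the brown reels in stands fit the description. Next is a crop to confirm, and measurements.

```bash
cat > h.py <<'E'
import numpy as np,cv2
from rig import *
def cloud(n,d):
    c=calibration(n);K=np.array(c["K"]);R=cv2.Rodrigues(np.array(c["rvec"]))[0];t=np.array(c["tvec"]).ravel()
    v,u=np.mgrid[:480,:640]
    P=np.stack([(u-K[0,2])/K[0,0]*d,(v-K[1,2])/K[1,1]*d,d],-1)
    W=(P-t)@R
    W[d<=0]=np.nan
    return W
def proj(n,pts):
    c=calibration(n)
    return cv2.projectPoints(np.array(pts,float).reshape(-1,3),np.array(c["rvec"]),np.array(c["tvec"]),np.array(c["K"]),None)[0].reshape(-1,2)
E
python3 - <<'E'
from h import *
p=np.load("pics/top0c.npy");d=np.load("pics/top0.npy");W=cloud("top",d)
s=np.load("pics/scene0c.npy");ds=np.load("pics/scene0.npy");WS=cloud("scene",ds)
print("deck z",np.nanmedian(W[180:200,330:340,2]),np.nanmedian(W[250:280,300:320,2]))
hsv=cv2.cvtColor(p,cv2.COLOR_RGB2HSV);hs=cv2.cvtColor(s,cv2.COLOR_RGB2HSV)
print(hsv[235,215],hsv[225,360],hsv[200,270],hsv[210,405],hsv[190,330])
for nm,(x0,x1,y0,y1),(a,b,c,e) in(("large",(335,430,180,265),(215,315,220,330)),("small",(195,290,180,265),(370,460,225,325))):
    for cam,WW,HH,(q0,q1,r0,r1) in(("top",W,hsv,(x0,x1,y0,y1)),("scene",WS,hs,(a,b,c,e))):
        w=WW[r0:r1,q0:q1].reshape(-1,3);h=HH[r0:r1,q0:q1].reshape(-1,3)
        br=(h[:,0]<25)&(h[:,1]>80)&np.isfinite(w[:,2])&(w[:,2]>0.02)
        X=w[br];m=np.median(X,0)
        U,S,V=np.linalg.svd(X-X.mean(0),full_matrices=False)
        n=V[2]*np.sign(V[2][0]); res=(X-X.mean(0))@n
        print(nm,cam,len(X),"mean",X.mean(0),"n",n,"yaw",np.degrees(np.arctan2(n[1],n[0])),"tilt",np.degrees(np.arcsin(n[2])),"res",res.std(),"min",np.percentile(X,1,0),"max",np.percentile(X,99,0))
        # base points: z<0.015 grey
        if cam=="top":
            sub=W[r0:r1,q0:q1];g=((sub[...,2]>0.004)&(sub[...,2]<0.03)).astype(np.uint8)
            g=((hsv[r0:r1,q0:q1,1]>-1)&(hsv[r0:r1,q0:q1,2]<150)&(g>0)).astype(np.uint8)
            Q=sub[g>0];print("base pts",len(Q),Q.min(0),Q.max(0),"z",np.percentile(Q[:,2],[10,50,90]))
for n,(a,b,c,e) in(("t",(190,440,180,270)),):
    cv2.imwrite("pics/crop.png",cv2.resize(p[c:e,a:b,::-1],None,fx=3.2,fy=3.2,interpolation=cv2.INTER_CUBIC))
cv2.imwrite("pics/crops.png",cv2.resize(s[215:335,210:470,::-1],None,fx=3,fy=3,interpolation=cv2.INTER_CUBIC))
E
```

```text
deck z -0.0005422365800413643 -5.418613390095647e-05
[20 84 64] [ 17 113  61] [120   8 127] [96 14 93] [110   6 128]
large top 2080 mean [ 0.57058946 -0.16061941  0.10876283] n [ 0.83402213 -0.01381349  0.55155805] yaw -0.9488746677099984 tilt 33.47396720495657 res 0.004053576190825376 min [ 0.52120998 -0.24369299  0.02817978] max [ 0.62186985 -0.07660658  0.17234285]
base pts 1129 [ 0.49547086 -0.28939267  0.00400188] [ 0.70722946 -0.05375412  0.02999068] z [0.00439087 0.00661878 0.02447183]
large scene 4507 mean [ 0.57671304 -0.16074764  0.10238338] n [ 0.83218847 -0.03995753  0.55305131] yaw -2.7489459198714736 tilt 33.576598459455795 res 0.01379980682015901 min [ 0.53225708 -0.24406842  0.02816134] max [ 0.63543575 -0.0772873   0.1714579 ]
small top 1393 mean [0.57381888 0.17744974 0.09444445] n [ 0.79703886 -0.25432192  0.54776766] yaw -17.697023411369546 tilt 33.213999403512126 res 0.004169864851032704 min [0.52760348 0.1085804  0.02708018] max [0.6198079  0.24459769 0.14826128]
base pts 1425 [0.50556549 0.05332601 0.00400286] [0.71795715 0.28633368 0.02998688] z [0.00440799 0.00634285 0.01855261]
small scene 2771 mean [0.58030468 0.17664005 0.08851556] n [ 0.81016453 -0.26068855  0.52504754] yaw -17.836740104395478 tilt 31.67144335431483 res 0.008459419797220268 min [0.53883404 0.10812397 0.02661564] max [0.63204086 0.24301714 0.14699024]
```

View pics/crop.png

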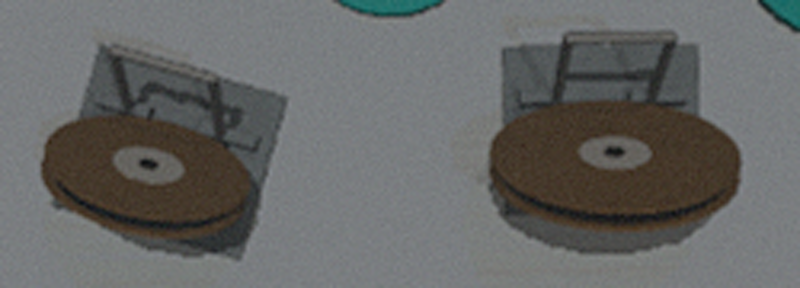

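View pics/crops.png

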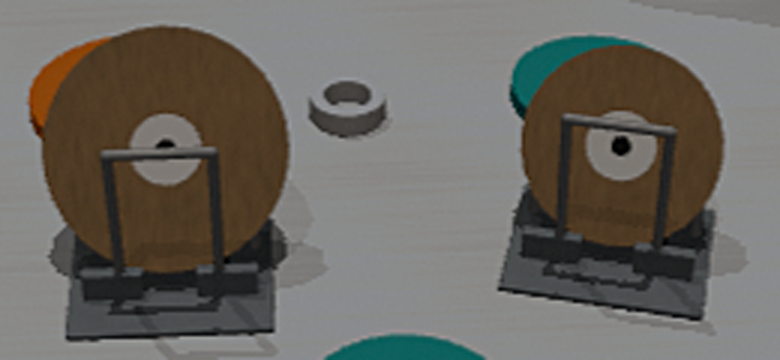

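The crops confirm the brown reels in stands: the large at the right in the top view (hub at crop (615,152)) and the small at the left (hub at crop (148,163)). Next I compute the stand frames from the plate corners and the backrest bars.

```bash
cat >> h.py <<'E'
def ray(n,uv,z):
    c=calibration(n);K=np.array(c["K"]);R=cv2.Rodrigues(np.array(c["rvec"]))[0];t=np.array(c["tvec"]).ravel()
    o=-R.T@t;d=R.T@np.linalg.inv(K)@np.array([uv[0],uv[1],1.]);return o+d*(z-o[2])/d[2]
E
python3 - <<'E'
from h import *
C=lambda a,b:((a+.5)/3.2-.5+190,(b+.5)/3.2-.5+180)
S=lambda a,b:((a+.5)/3-.5+210,(b+.5)/3-.5+215)
def show(nm,rl,rr,bl,br,srl,srr,sbl,sbr):
    for lab,cam,a,b,z in(("plate top","top",C(*rl),C(*rr),.006),("bar top","top",C(*bl),C(*br),.154),("plate scene","scene",S(*srl),S(*srr),.003),("bar scene","scene",S(*sbl),S(*sbr),.150)):
        L=ray(cam,a,z);R=ray(cam,b,z);v=L-R;yaw=np.arctan2(-v[0],v[1]);m=(L+R)/2
        off=.065 if "plate" in lab else .048
        o=m[:2]-off*np.array([np.cos(yaw),np.sin(yaw)])
        print(nm,lab,L[:2].round(4),R[:2].round(4),"w",np.linalg.norm(v).round(4),"yaw",np.degrees(yaw).round(1),"origin",o.round(4))
show("large",(502,47),(698,47),(566,36),(676,37),(273,331),(66,338),(216,153),(103,153))
show("small",(100,43),(287,97),(110,48),(217,79),(706,316),(499,290),(674,130),(563,119))
E
```

```text
large plate top [ 0.6718 -0.087 ] [ 0.6675 -0.2374] w 0.1504 yaw -1.6 origin [ 0.6047 -0.1603]
large bar top [ 0.6556 -0.1246] [ 0.6528 -0.2008] w 0.0762 yaw -2.2 origin [ 0.6062 -0.1609]
large plate scene [ 0.6718 -0.0886] [ 0.6678 -0.2362] w 0.1476 yaw -1.5 origin [ 0.6048 -0.1607]
large bar scene [ 0.6549 -0.1234] [ 0.649  -0.1999] w 0.0767 yaw -4.4 origin [ 0.6041 -0.1579]
small plate top [0.6836 0.2209] [0.6379 0.0787] w 0.1494 yaw -17.8 origin [0.5989 0.1697]
small bar top [0.6562 0.1908] [0.6325 0.1174] w 0.0772 yaw -17.9 origin [0.5987 0.1688]
small plate scene [0.6798 0.2249] [0.6393 0.0796] w 0.1509 yaw -15.6 origin [0.5969 0.1697]
small bar scene [0.6521 0.1928] [0.633  0.1186] w 0.0766 yaw -14.5 origin [0.596  0.1677]
```

Stand_a is at about (0.605, -0.160) with yaw -2°, and stand_b at (0.598, 0.169) with yaw -17.5°. I'll go to the front of the small reel with the fingers half open along the stand's y, so the push has two contacts.

>>> servo_tool(deltas=[2.6,-4.2,0,-0.01,0.5,2.6,-4.2,0,-0.01,0.5,2.6,-4.2,0,-0.01,0.5,2.6,-4.2,0,-0.01,0.5,2.6,-4.2,0,-0.01,0.5,2.6,-4.2,0,-0.01,0.5,2.6,-4.2,0,0,0.5,2.6,-4.2,0,0,0.5,2.6,-4.2,0,0,0.5,2.6,-4.2,0,0,0.5,2.6,-4.2,0,0,0.5,0,0,0,0,0.5,0,0,0,0,0.5])

```text
time_s: 1.72
ee_pos: [0.4629, 0.2248, 0.231]
tool_rot: [0.805, 0.593, -0.003, 0.001]
contact_force: [-0.0, 0.1, -0.1]
opening: 0.0465
```

>>> servo_tool(deltas=[0.7,-0.7,-3.3,0,0.5,0.7,-0.7,-3.3,0,0.5,0.6,-0.6,-3.3,0,0.5,0,0,0,0,0.5,0,0,0,0,0.5])

```text
time_s: 2.35
ee_pos: [0.4807, 0.2123, 0.1307]
tool_rot: [0.802, 0.597, -0.002, -0.0]
contact_force: [0.6, -0.2, -0.5]
opening: 0.0463
```

```bash
python3 - <<'E'
from h import *
p,d=grab_frame("scene"); cv2.imwrite("pics/s1.png",cv2.resize(p[150:350,300:560,::-1],None,fx=3,fy=3))
o=observe();print(o['ee_pos'],o['contact_force'],o['time_s'])
E
```

```text
[0.48069738 0.21227554 0.1308068 ] [ 0.12418048 -0.26847882  0.01483476] 2.4
```

View pics/s1.png

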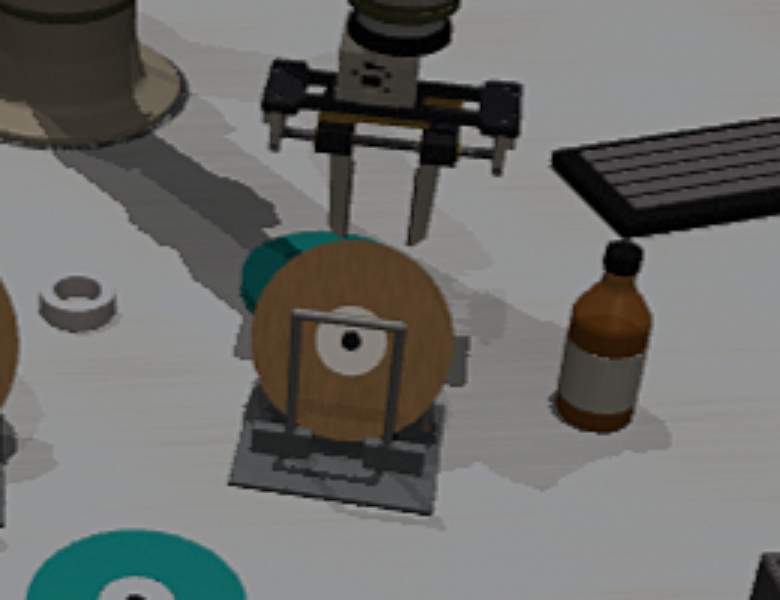

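The fingers are in front of the small reel (crop fingertips at (340,238) and (415,243)), clear of it and about 6 mm left of centre. I'll correct that and advance along the stand's axis.

>>> servo_tool(deltas=[-0.2,-0.6,0,0,0.5,0.6,-0.2,0,0,0.5,0.6,-0.2,0,0,0.5,0.6,-0.2,0,0,0.5,0.6,-0.2,0,0,0.5,0.6,-0.2,0,0,0.5,0.6,-0.2,0,0,0.5,0.6,-0.2,0,0,0.5,0.6,-0.2,0,0,0.5])

```text
time_s: 3.52
ee_pos: [0.5304, 0.1898, 0.1335]
tool_rot: [0.802, 0.597, 0.0, 0.0]
contact_force: [-0.6, -0.2, 0.2]
opening: 0.0465
```

>>> servo_tool(deltas=[0.6,-0.18,0,0,0.5,0.6,-0.18,0,0,0.5,0.6,-0.18,0,0,0.5,0.6,-0.18,0,0,0.5,0.6,-0.18,0,0,0.5])

```text
time_s: 4.15
ee_pos: [0.5626, 0.1801, 0.1334]
tool_rot: [0.802, 0.597, 0.0, 0.0]
contact_force: [0.2, -0.0, 1.2]
opening: 0.0465
```

```bash
python3 - <<'E'
from h import *
p,d=grab_frame("scene"); cv2.imwrite("pics/s2.png",cv2.resize(p[150:350,300:560,::-1],None,fx=3,fy=3))
o=observe();print(o['ee_pos'],o['contact_force'],o['time_s'])
E
```

```text
[0.56348656 0.1797825  0.13345347] [ 1.00454025 -0.18776189 -0.80039194] 4.2
```

View pics/s2.png

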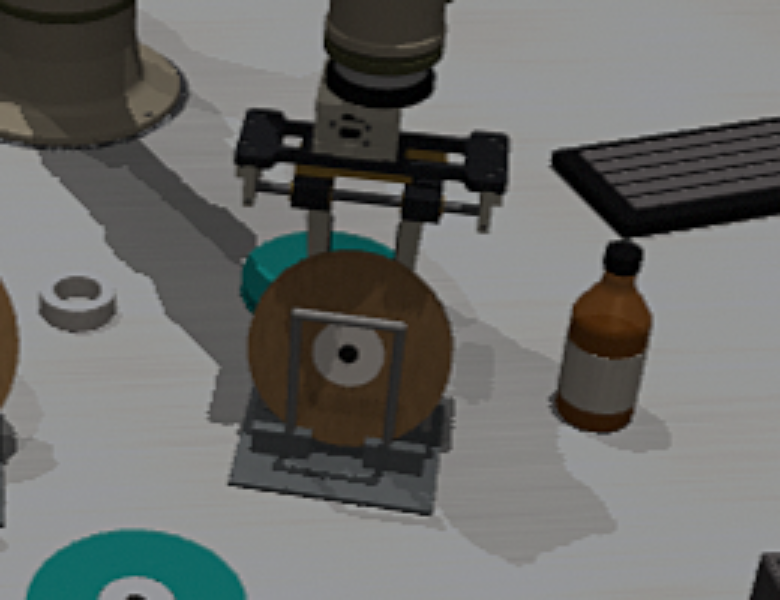

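The reel is rotating up (hub at crop (348,353)) and still centred. I'll carry on, slower.

>>> servo_tool(deltas=[0.5,-0.15,0,0,0.5,0.5,-0.15,0,0,0.5,0.5,-0.15,0,0,0.5,0.5,-0.15,0,0,0.5,0.5,-0.15,0,0,0.5,0.5,-0.15,0,0,0.5])

```text
time_s: 4.95
ee_pos: [0.5954, 0.1703, 0.1335]
tool_rot: [0.802, 0.597, 0.001, 0.0]
contact_force: [0.1, -1.2, 0.6]
opening: 0.0464
```

```bash
cat > tilt.py <<'E'
from h import *
import sys
nm,tag=sys.argv[1:3]
# camera-scene brown points -> back face plane (by RANSAC-less trimmed SVD)
box={"small":((.52,.72),(.08,.26)),"large":((.5,.72),(-.26,-.06))}[nm]
so,yaw={"small":((.598,.169),-17.5),"large":((.605,-.160),-2.)}[nm]
p,d=grab_frame("scene");W=cloud("scene",d);h=cv2.cvtColor(p,cv2.COLOR_RGB2HSV)
M=(h[...,0]<25)&(h[...,1]>80)&(W[...,2]>.04)&(W[...,0]>box[0][0])&(W[...,0]<box[0][1])&(W[...,1]>box[1][0])&(W[...,1]<box[1][1])
X=W[M]
for _ in range(6):
    c=X.mean(0);V=np.linalg.svd(X-c,full_matrices=False)[2];n=V[2]*np.sign(V[2][0]);r=(X-c)@n
    X=X[abs(r)<max(.004,2*r.std())]
a=np.radians(yaw);R=np.array([[np.cos(a),np.sin(a)],[-np.sin(a),np.cos(a)]])
mid=(X.max(0)+X.min(0))/2-n*.008
print("lean back deg",-np.degrees(np.arcsin(n[2])),"yaw",np.degrees(np.arctan2(n[1],n[0])),"hub~ stand xy",R@(mid[:2]-np.array(so)),"z",mid[2],len(X))
o=observe();print("tcp stand",R@(o['ee_pos'][:2]-np.array(so)),o['ee_pos'][2],o['contact_force'],o['time_s'])
x0={"small":300,"large":150}[nm]
cv2.imwrite(f"pics/{tag}.png",cv2.resize(p[150:350,x0:x0+260,::-1],None,fx=3,fy=3))
E
python3 tilt.py small s3
```

```text
lean back deg 2.0028330968591512 yaw -17.763797591454242 hub~ stand xy [0.01279033 0.0004027 ] z 0.23515034951467337 1752
tcp stand [-0.0021234   0.00035559] 0.133452813724193 [ 1.20585    -0.11598315  0.39676607] 5.0
```

View pics/s3.png

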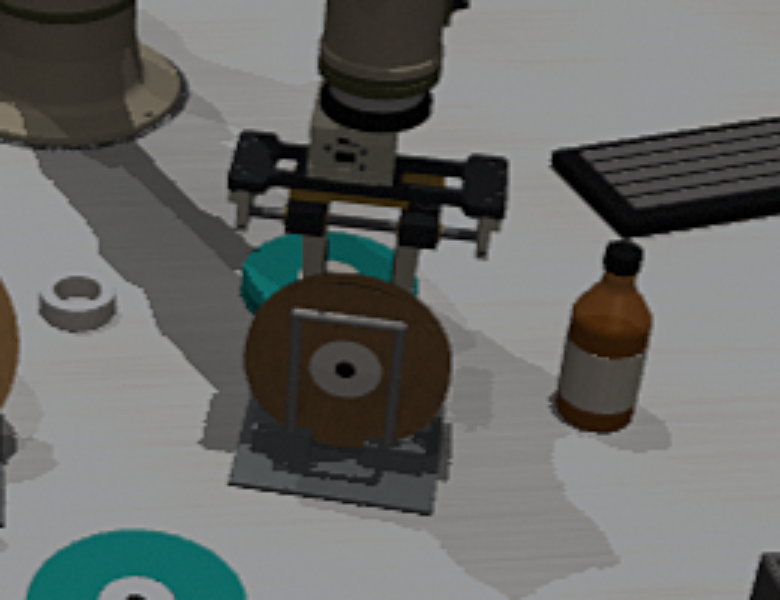

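The small reel is now about upright (2° back, yaw aligned). I'll nudge it slowly past balance.

>>> servo_tool(deltas=[0.3,-0.09,0,0,0.5,0.3,-0.09,0,0,0.5,0.3,-0.09,0,0,0.5,0.3,-0.09,0,0,0.5])

```text
time_s: 5.5
ee_pos: [0.6086, 0.1662, 0.1334]
tool_rot: [0.802, 0.597, 0.001, 0.0]
contact_force: [-1.5, -0.1, 0.3]
opening: 0.0467
```

```bash
python3 tilt.py small s4
```

```text
lean back deg 4.8206155280328025 yaw -18.066835001187606 hub~ stand xy [0.02317705 0.00130316] z 0.2480038677547262 1905
tcp stand [0.01096847 0.00053121] 0.13332448860364515 [-1.34850789  0.72736957  0.65530181] 5.55
```

>>> servo_tool(deltas=[0.25,-0.08,0,0,0.5,0.25,-0.08,0,0,0.5,0.25,-0.08,0,0,0.5])

```text
time_s: 5.92
ee_pos: [0.6092, 0.166, 0.133]
tool_rot: [0.802, 0.598, -0.005, -0.004]
contact_force: [-8.5, 2.1, 7.6]
opening: 0.0465
```

```bash
python3 tilt.py small s5
```

```text
lean back deg 5.131429934675045 yaw -17.987669424177312 hub~ stand xy [0.0261947  0.00166851] z 0.25557467167234 1906
tcp stand [0.01164199 0.0006041 ] 0.13298285980555527 [-8.11692869  2.03244771  7.49140838] 5.975
```

View pics/s5.png

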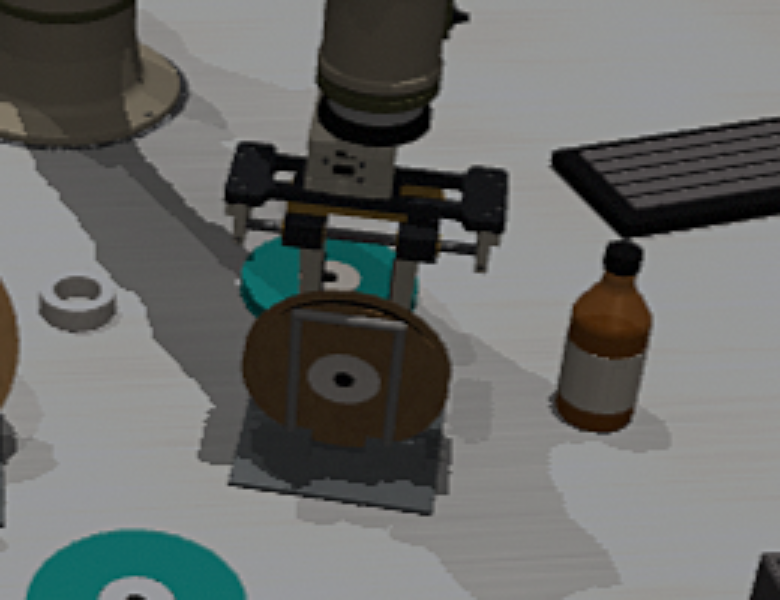

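Contact force rose to 8 N and the TCP stopped: the reel is pressing on the wires. I'll back off slowly and see whether it stays.

>>> servo_tool(deltas=[-0.4,0.12,0,0,0.5,-0.4,0.12,0,0,0.5,-0.4,0.12,0,0,0.5,-0.5,0.15,0,0,0.5,-0.5,0.15,0,0,0.5,-0.5,0.15,0,0,0.5])

```text
time_s: 6.72
ee_pos: [0.5815, 0.1744, 0.1331]
tool_rot: [0.802, 0.598, -0.004, -0.004]
contact_force: [0.5, -0.2, -0.3]
opening: 0.0465
```

```bash
python3 tilt.py small s6
```

```text
lean back deg 2.554294518365052 yaw -17.768550894120292 hub~ stand xy [0.01977231 0.00027912] z 0.13355826330516296 1794
tcp stand [-0.01821547  0.0002523 ] 0.1330561360094364 [-1.37996655 -0.64504179  0.25211317] 6.775
```

View pics/s6.png

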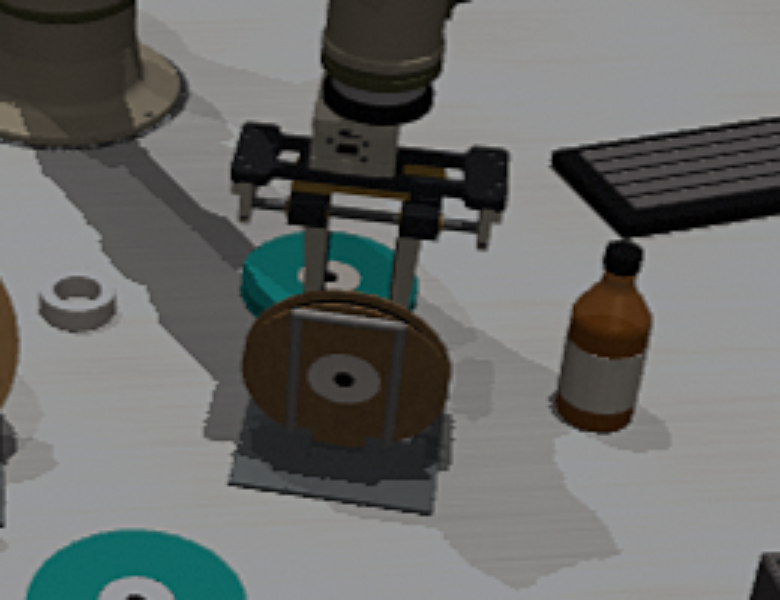

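The reel stayed put when I retracted (hub still at crop (343,380)), leaning on the wires with the robot clear. Next, the large one.

>>> servo_tool(deltas=[-1.5,0.45,0,0,0.5,-1.5,0.45,0,0,0.5,-1.5,0.45,0,0,0.5,-1.5,0.45,0,0,0.5,-0.8,-3.5,0.3,0.03,0.5,-0.6,-3.9,0.3,0.03,0.5,-0.6,-3.9,0.3,0.03,0.5,-0.6,-3.9,0.3,0.03,0.5,-0.6,-3.9,0.3,0.03,0.5,-0.6,-3.9,0.3,0.03,0.5,-0.6,-3.9,0.3,0.03,0.5,-0.6,-3.9,0.3,0.03,0.5,-0.6,-3.9,0,0.02,0.5,0,0,0,0,0.5,0,0,0,0,0.5])

```text
time_s: 8.65
ee_pos: [0.4509, -0.156, 0.1588]
tool_rot: [0.712, 0.703, -0.004, -0.003]
contact_force: [-0.2, -0.2, -0.0]
opening: 0.0463
```

```bash
python3 tilt.py small s7; python3 tilt.py large l1; python3 - <<'E'
from rig import *
import numpy as np
o=observe();q=o['tool_rot'];print(o['ee_pos'],"toolx yaw",np.degrees(2*np.arctan2(q[1],q[0])))
E
```

```text
lean back deg 11.982980072543441 yaw -17.79003094235893 hub~ stand xy [0.02285411 0.00079804] z 0.10304021124822363 1493
tcp stand [-0.04254176 -0.35417298] 0.15877484953760493 [0.25981363 0.52507653 0.23071177] 8.7
lean back deg -32.11692818758933 yaw -1.191959760908371 hub~ stand xy [-0.03763647 -0.00191713] z 0.10439063998091856 3686
tcp stand [-0.15397056 -0.00114052] 0.15876314907368028 [ 0.16959183 -0.17392484  0.11452622] 8.75
[ 0.45108343 -0.15576633  0.15876315] toolx yaw 89.33037239653123
```

View pics/l1.png

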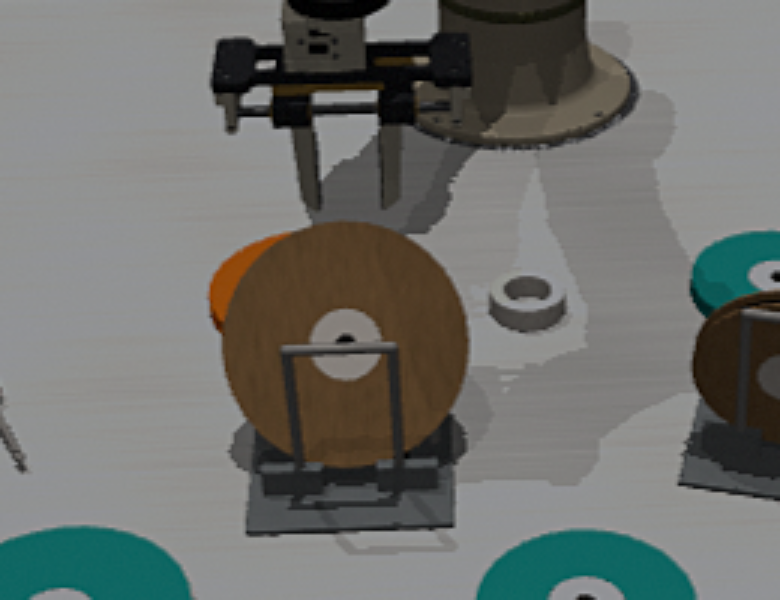

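View pics/s7.png

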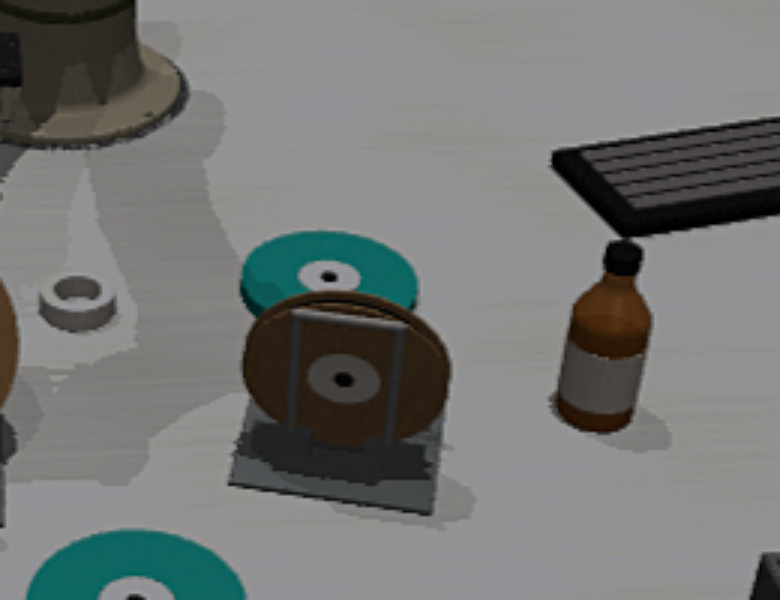

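The small reel leans 12.0° back, square, hub offset (23, 1) mm. The gripper is centred in front of the large reel (fingertips at crop (315,208) and (388,208)), so I advance.

>>> servo_tool(deltas=[0.9,-0.03,0,-0.01,0.5,0.9,-0.03,0,-0.01,0.5,0.9,-0.03,0,0,0.5,0.8,-0.02,0,0,0.5,0.6,-0.02,0,0,0.5,0.6,-0.02,0,0,0.5,0.6,-0.02,0,0,0.5,0.6,-0.02,0,0,0.5,0.6,-0.02,0,0,0.5,0.6,-0.02,0,0,0.5,0.6,-0.02,0,0,0.5,0.6,-0.02,0,0,0.5])

```text
time_s: 10.25
ee_pos: [0.5401, -0.1561, 0.1585]
tool_rot: [0.717, 0.697, -0.004, -0.004]
contact_force: [-0.3, 0.8, 1.1]
opening: 0.0464
```

```bash
python3 tilt.py large l2
```

```text
lean back deg -20.328037074154583 yaw -1.1758219207025513 hub~ stand xy [-0.03253111 -0.00174271] z 0.14925847070792303 3719
tcp stand [-0.06399623  0.00171246] 0.15853953826814327 [ 1.02294171 -0.82375536  0.21261228] 10.3
```

View pics/l2.png

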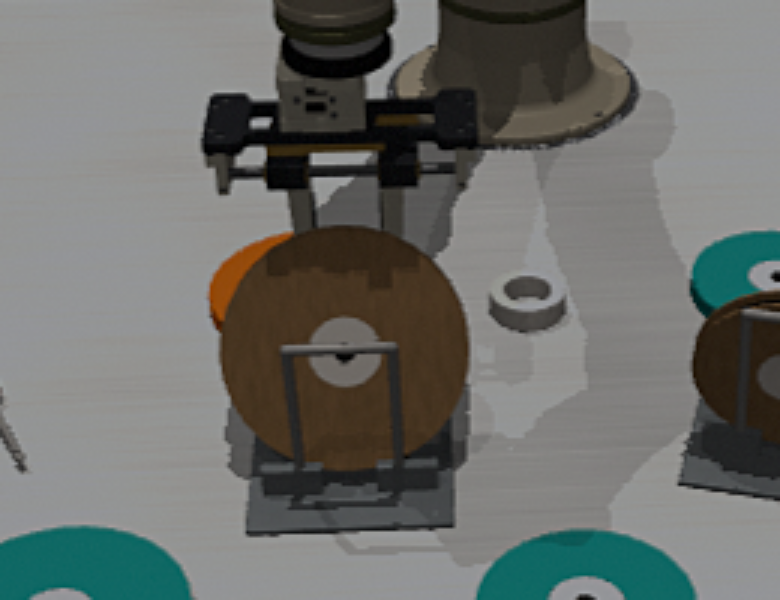

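The large reel is rising (20° forward), aligned, with low force. I'll continue.

>>> servo_tool(deltas=[0.6,-0.04,0,0,0.5,0.6,-0.04,0,0,0.5,0.6,-0.04,0,0,0.5,0.6,-0.04,0,0,0.5,0.5,-0.04,0,0,0.5,0.5,-0.04,0,0,0.5,0.5,-0.03,0,0,0.5,0.5,-0.03,0,0,0.5,0.5,-0.03,0,0,0.5,0.5,-0.03,0,0,0.5,0.5,-0.02,0,0,0.5])

```text
time_s: 11.68
ee_pos: [0.6043, -0.1601, 0.1585]
tool_rot: [0.717, 0.697, -0.003, -0.003]
contact_force: [-0.8, 0.3, 0.7]
opening: 0.0464
```

```bash
python3 tilt.py large l3
```

```text
lean back deg 3.359361495644068 yaw -1.217965353630962 hub~ stand xy [ 0.01584654 -0.00174624] z 0.18343751841037975 3106
tcp stand [ 8.91006302e-05 -6.87105228e-06] 0.15850403386666956 [-0.24102767 -0.0837957   0.74014839] 11.725
```

View pics/l3.png

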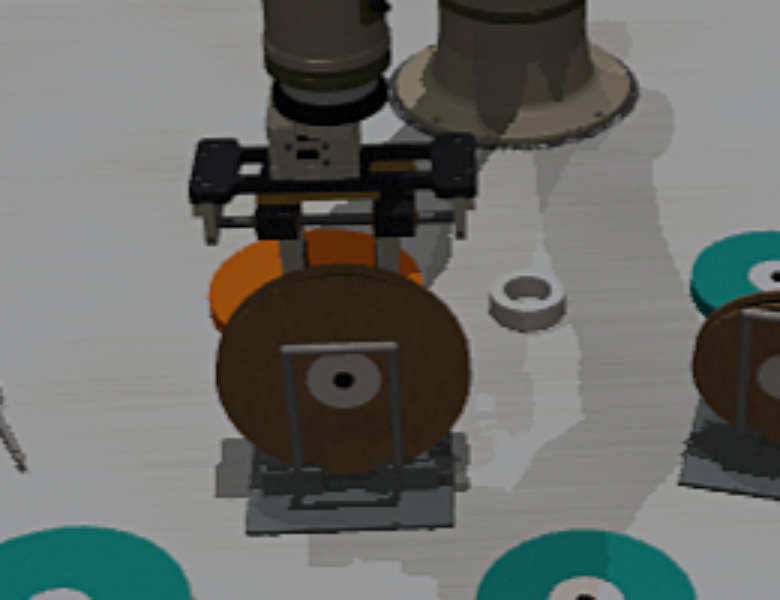

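It is about 3° past upright. I'll push slowly on to the wires.

>>> servo_tool(deltas=[0.3,-0.01,0,0,0.5,0.3,-0.01,0,0,0.5,0.3,-0.01,0,0,0.5,0.3,-0.01,0,0,0.5])

```text
time_s: 12.22
ee_pos: [0.6177, -0.1604, 0.1585]
tool_rot: [0.717, 0.697, -0.003, -0.003]
contact_force: [0.5, -1.2, 0.1]
opening: 0.0465
```

```bash
python3 tilt.py large l4
```

```text
lean back deg 12.183775467627978 yaw -1.1826977120278634 hub~ stand xy [ 0.02788259 -0.00062357] z 0.11783250604862192 2728
tcp stand [1.30834039e-02 4.29041348e-05] 0.15847251032285786 [1.37243326 0.1510013  0.16254094] 12.275
```

View pics/l4.png

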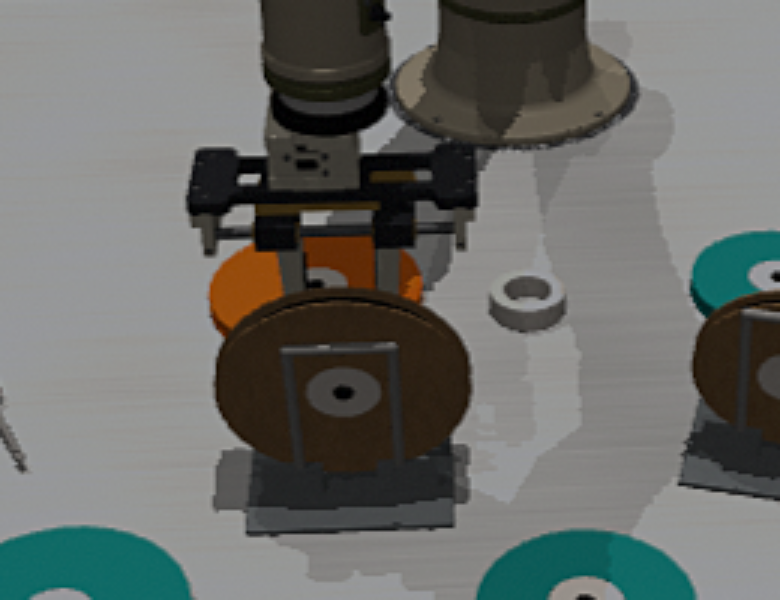

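It leans 12° on the wires. I'll retract and let it settle.

>>> servo_tool(deltas=[-0.4,0,0,0,0.5,-0.6,0,0,0,0.5,-1.2,0,0,0,0.5,-2,0,0,0,0.5,-3,0,0,0,0.5,-3,0,0,0,0.5,-3,0,0,0,0.5,0,0,3,0,0.5,0,0,3,0,0.5,0,0,0,0,0.5,0,0,0,0,0.5,0,0,0,0,0.5])

```text
time_s: 13.78
ee_pos: [0.4717, -0.1603, 0.2189]
tool_rot: [0.718, 0.696, -0.005, -0.005]
contact_force: [0.0, -0.2, -1.0]
opening: 0.0469
```

```bash
python3 tilt.py large l5;python3 tilt.py small s8; python3 - <<'E'
from h import *
p,d=grab_frame("top");cv2.imwrite("pics/top9.png",p[:,:,::-1])
E
```

```text
lean back deg 12.214765231590247 yaw -1.157612185648183 hub~ stand xy [ 0.02800162 -0.00090305] z 0.11795954430030818 2719
tcp stand [-0.13325018 -0.00495733] 0.218828950308717 [-0.2635535  -0.52750003 -0.49094881] 13.825
lean back deg 11.968607691977251 yaw -17.556221385898144 hub~ stand xy [0.02254699 0.00085914] z 0.10311672957606416 1504
tcp stand [-0.02133233 -0.35197351] 0.2188674392904315 [ 0.02859111 -0.36720075  0.31195722] 13.875
```

View pics/top9.png

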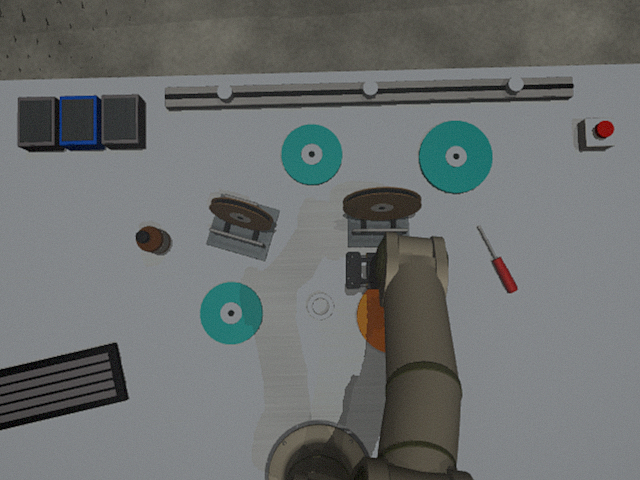

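View pics/l5.png

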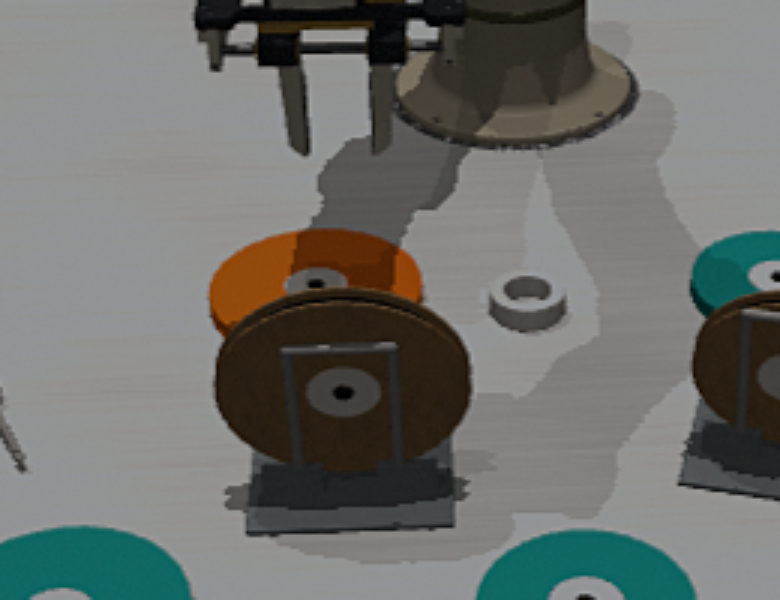

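Both reels lean back at rest (hubs at top (240,216) and (381,206)). The bystanders are where they were: bottle (152,239), tape roll (320,306), screwdriver (497,259). The arm is clear, so I'm handing in.

```bash
python3 -c "
from rig import *
print(close_job())"
```

```text
the job is handed in; nothing more can be done
None
```

I pushed both reels upright and over onto their backrests with half-open fingers, the small one first and then the large. I then backed the arm clear and handed in at about 14 s of the 54 s allowed.

| Last check | reel_large | reel_small |
|---|---|---|
| Lean back | 12.2° | 12.0° |
| Out of square (yaw) | about 1° | under 1° |
| Hub behind stand origin | 28 mm | 23 mm |
| Hub from mid-plane | 1 mm | 1 mm |

- **At rest:** neither reel moved between the last looks taken after the gripper had left it.
- **Bystanders:** the bottle, tape roll and screwdriver are at the same pixels in the top view as at the start.
- **Force:** the highest contact force I read was about 11 N, when the small reel met its wires.

**Checks that disagreed:**
- While the gripper was near the small reel, its lean read only 3 to 5°. The camera points probably included the gripper and rim. Once the arm was clear it read 12°.
- My hub heights of 118 mm (large) and 103 mm (small) read higher than the upright heights of 105 and 89 mm. The estimate leaves out the bottom of each disc, so I did not rely on it.

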